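# Press a mounting frame onto a carrier plate in a hinged bonding jig

### The arm

A 6-joint arm with a two-finger parallel gripper is mounted at the origin on a cart in front of the work surface, level with it; the furniture and walls round the work are solid. World frame = base frame: x ahead of the robot, y to its left, z up, the work surface at z = 0. Lengths are in m, angles in degrees, forces in N, time in s.
With the tool pointing down it reaches from about 0.375 to 0.9 m from the base axis. Payload 3.1 kg.
Tool frame: the origin (TCP) lies where the fingers leave the gripper's body, on its centre line; the fingertips stand 70 mm ahead of it and the grasp point (between the pads) lies 51 mm ahead of it; z points along the fingers, y is the line along which they close (so a half turn about z gives the same grasp; the last joint's range is limited). The gripper opens to 87 mm and grips with 3 to 60 N. Pads are 19 mm wide; open, the fingers measure 117 mm over their backs; the gripper's body (75 mm by 190 mm) begins 51 mm behind the grasp point.
Start: joints at [55.72, 30.224, 82.088, -0, 67.689, -10.227], TCP at [0.255, 0.571, 0.292] pointing down, gripper open.
Joint ranges: [-176.69, 176.69], [-43.24, 126.21], [12.49, 139.97], [-82, 262], [0, 151.66], [-163.58, 163.58]. Speed limits (degrees/s): [159.86, 159.86, 180, 180, 180, 180].

### API

Orientations are given as a 3x3 rotation matrix whose columns are the frame's x, y, z axes.
In Python, from rig import readout, capture, calibration, bot, look_for gives the robot as it stands. The module is installed in compiled form; this text tells all that it offers.
- The arm moves only by the shell command python3 -m pendant 'ROWS'. ROWS is JSON, a list of rows, each a list of 7 numbers: the shift along the tool's x, y, z normalised to -1 to 1, where 1 is 200 mm, then the turn, a rotation vector about the tool's x, y, z normalised to -1 to 1, where 1 is 180 degrees, then the closure, from -1 (fully open) to 1 (shut). In form: [[dx, dy, dz, ax, ay, az, grip], ...]. A call has 1 to 8 rows; each row is the pose to reach, as a shift and turn from the pose commanded when the call began, along the tool's axes at that moment, turning the shorter way round; what a row does not reach only later rows make up. A row lasts 1/10 s, in which the tool goes at most 50 mm and 8.59 degrees, less where a joint would pass 70% of its speed; a pose out of reach is approached as far as the arm can. A call with a number of a shift or a turn outside -1 to 1 is refused whole. A call with a gripper value outside its range is refused whole. The fingers move at their own pace and stop on an object; the grip force is fixed at half the most. Time passes only in rows, so rows that repeat a pose let the fingers close. It gives the time, the measured TCP pose, the force, the opening and the grip force at its end, in the units of the state.
- readout.read_state(): the state, without advancing time (a new reading comes with each control period).
- capture(name): name is "side" or "top" or "wrist"; returns (picture, depth): 400x640x3 uint8, red, green, blue; 400x640 float32, m along the optical axis (not along the pixel's ray), 0 where there is no reading.
- calibration(name): a dict with "mtx" (3x3 intrinsics, pixels), "T" (4x4, takes a point from camera to world coordinates); the wrist camera has in their place "mount" (4x4, takes a point from camera to tool coordinates, whose origin is the TCP and whose axes are the flange's). Camera axes: x right, y down, z forward; pixel columns grow to the right and rows downward; lengths in m; the calibration is good to about 2 mm. A picture is of the moment at which its call begins: read the wrist's pose just before it. calibration takes no time and is no camera call.
- bot.hand_in(): hands the job in; it is judged then, once.
Trained networks look in the newest picture that a camera, given by its name, has taken for a name from the list of things; names that differ only in an ending like _2 or _b are one class to them, and where a whole thing is asked for, a point or a joint stands for the part that bears it (a point fixed in the world has none). Each returns a list of dicts, best first, with "conf" (0 to 1); they miss things now and then, are a little off and sometimes report something else, mostly with a low value. They report only what shows in the picture. A call takes as long as a camera call.
- look_for(thing, camera): "extent" ([left, top, right, bottom] in pixels, round what is visible of it).
The state is a dict: "time_s": time; "joint_positions": joint angles; "qvel": joint speeds; "tau": joint torques, N m; "position": TCP position; "tcp_rot": TCP orientation; "force": force on the tool from outside, world axes, zero at the start; "moment": the same for the moment, N m; "opening": opening from 0.0 (shut) to 1.0 (fully open); "grasp_force": force on a finger pad.
Only numpy, scipy, OpenCV 4.12 (cv2) and the standard library are available. Lean on these libraries where they do the work, as an engineer would, in place of code of your own. Each camera call takes 0.05 s, during which the arm holds its last target. There are 200 camera calls.

### The job

The carrier plate already lies in the hinged bonding jig: lay the loose mounting frame flat over the plate's square window, between the locating prongs with its two tabs in their slots, let go of it and swing the jig's lid down onto it. Then take the locating pin out of its block and push it down through the hole in the lid's lug into the hole below until its collar presses the lid fully shut against the sprung bed. Finish like that, still gripping the pin and pressing it down, because the lid springs open again when let go; leave the screwdriver, the finished assembly and the timer on the bench where they are.

Things in the scene. Friction and masses are not known exactly. Their poses are not given: they have to be found in the camera images.
- jig: hinged bonding jig, bare aluminium, fixed to the bench; base plate 176 x 146 mm. Origin: centre of its underside on the bench; x axis points from its front (pin side) to its hinge side, y to the left seen from the front, z up. Its turn about z varies by up to 0.25 rad
- nest (a point): where the frame belongs: upper face of the carrier plate, 34 mm above the bench, middle of its square window, 24 mm to the jig's -y side; axes as the jig's. Front and rear, 5 mm thick prongs (tops 6 mm above the plate) surround the frame's corners with 2.5 mm play; slots 21 mm wide between them take the tabs. y sides open: within 20 mm of the middle in x nothing stands above the plate there
- bed (a joint): sprung bed that carries the plate and the yokes: 0 = up (at rest), grows to 0.004 m when the shut lid has pressed the frame and bed down; its springs push back with about 11 N at the start of the travel and 17 N at 4 mm
- frame_center (a point): loose mounting frame, plastic square ring flat on the green mat (2.5 mm thick): 50 x 50 mm outside, walls 12 mm high (y walls 11), 3 mm thick; a tab 12 mm wide, 17 mm high at the middle of its +x and -x sides reaches 27 mm from the centre. Point: centre, 6 mm above its underside; z up. Grasp across the y walls (50 mm). In the jig its x lies along the jig's x, either way round
- lid (a joint): the jig's lid: 0 = fully shut, grows as it opens upward about the far-side hinge; starts leaning back at 1.85 to 2.05 rad, stays by friction (0.1 N m) above about 0.9 rad, sinks by its weight below that. It comes to rest on the seated frame at about 0.1 rad; from there pressing (about 7 N at the lug) brings it to 0
- lid_hinge (a point): middle of the lid's hinge axis (along the jig's y), 55 mm above the bench. The lid is a 10 mm plate whose middle plane contains the axis, 116 mm wide from 14 to 115 mm from the axis; then a lug 34 mm wide reaches out to 145 mm. Axes: of the lid; -x runs from the axis to the lug, z is the normal of the outer (upper) face
- lug_hole (a point): centre of the pin hole's mouth in the outer (upper) face of the lid's lug, 130 mm from the hinge axis; hole diameter 15 mm, straight through the 10 mm lug. Axes: of the lid
- bush (a point): centre of the mouth of the matching hole in the front post of the jig's base, 50 mm above the bench: diameter 12 mm, 36 mm deep, vertical; axes as the jig's. With the lid shut the lug lies on the post and both holes are in line
- pin_grip (a point): the locating pin, point on its axis to grip, 29 mm above its collar's underside: round black knob 21 mm in diameter, from 24 mm below to 14 mm above this point. Below it a steel collar 26 mm in diameter, 5 mm thick, then a steel shank 10 mm in diameter, 38 mm long, its last 8 mm tapered to 5 mm. It starts upright in its block; weight about 0.11 kg
- pin_tip (a point): the lower end of the pin's shank, on its axis, 67 mm below the grip point; z axis up along the pin
- pin: the same pin, origin at the lower end of the shank
- pin_block: wooden block 50 x 104 x 44 mm, fixed, with three blind holes 13 mm in diameter, 41 mm deep; the pin hangs by its collar in the hole 32 mm to the block's +y side. Origin: centre of its underside
- screwdriver: screwdriver lying on the mat, a bystander; origin in its middle
- carrier_asm: finished assembly (carrier plate with a frame and timer in it), a bystander on the mat; origin at its underside
- timer_a: single panel timer lying between the jig and the row of timers, a bystander; origin at its underside

How it is judged (in metres and radians):
On the way, in this order (a step that is already met when the one before it is completed fails the run):
1. the mounting frame lies flat on the carrier plate between the prongs, let go (horizontal distance between frame_center and nest below 0.005 m and z of frame_center in the frame of nest below 0.009 m and angle between the x axis of frame_center and the x axis of nest, either way round below 0.15 rad and angle between frame_center's own z axis and vertical below 0.06 rad and contact force between the fingers and frame below 0.1 N), for 0.2 s.
2. the lid has come down onto the frame, which is still in its place (value of joint lid below 0.15 rad and horizontal distance between frame_center and nest below 0.005 m), for 0.2 s.
3. the pin has gone through the lug's hole and at least 10 mm into the hole below (horizontal distance between pin_tip and bush below 0.004 m and z of pin_tip in the frame of bush below -0.01 m), for 0.1 s.
At the end, for the whole second after the job is handed in: Lid pressed shut (under 0.02 rad) and bed pushed down more than 3 mm; pin tip within 4 mm of the lower hole's axis and at least 22 mm deep in it; fingers holding the pin with more than 3 N; frame within 5 mm and 0.15 rad of its place (value of joint lid below 0.02 rad and value of joint bed above 0.003 m and horizontal distance between pin_tip and bush below 0.004 m and z of pin_tip in the frame of bush below -0.022 m and contact force between the fingers and pin above 3 N and horizontal distance between frame_center and nest below 0.005 m and angle between the x axis of frame_center and the x axis of nest, either way round below 0.15 rad); the arm keeps its last pose, push and grip.
It fails at once if a bystander (screwdriver, finished assembly, timer) is pushed more than 30 mm away (distance of any of screwdriver, carrier_asm, timer_a from where it was at the start of the episode above 0.03 m).
It also fails if it takes over 61 s, if anything falls off the work surface, if the arm or the gripper's body presses on something with over 40 N, if the wrist force passes 120 N, or if a joint passes its speed limit or range.

## Working session

There is one attempt and no reset: what is moved stays moved. The work goes in short steps, Python scripts to look and compute and a shell command to move; the robot and the scene stay as the last step left them, time stands still between calls to the robot, and variables do not carry over. Pictures are saved under pics/ and viewed, at most 10 in all, crops included, and the job is handed in when it is done.

```bash
mkdir -p pics
cat > h.py <<'E'
import numpy as np, cv2
from rig import readout, capture, calibration, bot, look_for
def cam(name):
    c=calibration(name); s=readout.read_state()
    if name=="wrist":
        T=np.eye(4);T[:3,:3]=np.array(s["tcp_rot"]);T[:3,3]=s["position"]
        T=T@np.array(c.get("mount"))
    else: T=np.array(c["T"])
    img,d=capture(name)
    return img,d,np.array(c["mtx"]) if "mtx" in c else None,T
def cloud(d,K,T):
    v,u=np.indices(d.shape)
    P=np.stack([(u-K[0,2])/K[0,0]*d,(v-K[1,2])/K[1,1]*d,d],-1)
    W=P@T[:3,:3].T+T[:3,3]
    W[d<=0]=np.nan
    return W
def save(n,img): cv2.imwrite("pics/"+n,img[:,:,::-1])
def rel(p,R=None,st=None):
    """world tcp target p, rotation R -> normalised row"""
    from scipy.spatial.transform import Rotation as Ro
    s=st or readout.read_state(); R0=np.array(s["tcp_rot"]); 
    t=R0.T@(np.array(p)-np.array(s["position"]))/0.2
    a=Ro.from_matrix(R0.T@(R if R is not None else R0)).as_rotvec()/np.pi
    return np.round(np.r_[t,a],4)
E
python3 - <<'E'
from h import *
s=readout.read_state();print({k:np.round(v,3).tolist() for k,v in s.items()})
for n in("side","top"):
    img,d,K,T=cam(n);save(n+"0.png",img);np.savez(n+"0.npz",img=img,d=d,K=K,T=T)
    W=cloud(d,K,T)
    print(n,np.round(T,3).tolist(),K.tolist())
    for t in("jig","frame_center","lid","pin_grip","pin_block","screwdriver","carrier_asm","timer_a"):
        for r in look_for(t,n)[:2]:
            e=np.array(r["extent"]);u,v=((e[:2]+e[2:])/2).astype(int)
            print(t,round(r["conf"],2),e.round(0).tolist(),W[min(v,399),min(u,639)].round(3))
print(calibration("wrist"))
E
```

```text
{'time_s': 0.0, 'joint_positions': [55.719, 30.28, 82.156, 0.001, 67.69, -10.229], 'qvel': [0.123, 0.034, -0.08, 0.012, -0.008, 0.033], 'tau': [-0.0, -44.004, -17.66, 0.063, 0.058, -0.0], 'position': [0.254, 0.57, 0.291], 'tcp_rot': [[-0.913, 0.408, -0.001], [0.408, 0.913, -0.002], [0.0, -0.002, -1.0]], 'force': [0.521, 0.162, 0.02], 'moment': [-0.004, -0.002, 0.019], 'grasp_force': 0.0, 'opening': 0.998}
side [[0.907, -0.165, 0.387, 0.036], [-0.421, -0.378, 0.825, -1.03], [0.011, -0.911, -0.412, 0.624], [0.0, 0.0, 0.0, 1.0]] [[447.0374986502533, 0.0, 318.1686595566886], [0.0, 447.0374986502533, 202.23663446612707], [0.0, 0.0, 1.0]]
jig 0.78 [298.0, 183.0, 392.0, 275.0] [0.61  0.009 0.001]
frame_center 0.67 [278.0, 211.0, 300.0, 222.0] [0.484 0.142 0.009]
lid 0.66 [354.0, 182.0, 390.0, 239.0] [ 0.606 -0.14   0.129]
pin_grip 0.64 [331.0, 253.0, 337.0, 272.0] [ 0.447 -0.246  0.072]
pin_grip 0.15 [298.0, 182.0, 391.0, 276.0] [ 0.615  0.016 -0.   ]
pin_block 0.74 [324.0, 265.0, 358.0, 306.0] [ 0.439 -0.297  0.043]
screwdriver 0.49 [284.0, 176.0, 306.0, 189.0] [0.593 0.362 0.025]
carrier_
[... 818 characters left out ...]
.25 [403.0, 210.0, 412.0, 217.0] [ 0.451 -0.226  0.062]
carrier_asm 0.61 [146.0, 217.0, 198.0, 258.0] [0.388 0.408 0.067]
timer_a 0.97 [420.0, 137.0, 450.0, 162.0] [ 0.634 -0.315  0.043]
{'mtx': array([[309.29665923,   0.        , 319.28982667],
       [  0.        , 309.29665923, 198.38968492],
       [  0.        ,   0.        ,   1.        ]]), 'mount': array([[-2.39904087e-04, -9.61727724e-01, -2.74006803e-01,
         7.50686298e-02],
       [ 9.99999825e-01, -8.27623869e-05, -5.85055411e-04,
        -3.87027269e-04],
       [ 5.39986552e-04, -2.74006896e-01,  9.61727576e-01,
        -9.38587753e-02],
       [ 0.00000000e+00,  0.00000000e+00,  0.00000000e+00,
         1.00000000e+00]])}
```

Run:
```python
from h import *
z=np.load("top0.npz");save("tc.png",cv2.resize(z["img"][110:280,140:470],None,fx=2.4,fy=2.4,interpolation=2))
z=np.load("side0.npz");save("sc.png",cv2.resize(z["img"][150:320,210:460],None,fx=3.2,fy=3.2,interpolation=2))
# row to look above frame: camera ~ at tool x +75mm
from scipy.spatial.transform import Rotation as Ro
R=np.array([[-1,0,0],[0,1,0],[0,0,-1.]])
print(rel([0.56,0.16,0.26],R))
```

```text
[-2.231  -1.2531  0.1613  0.     -0.     -0.1336]
```

View pics/tc.png

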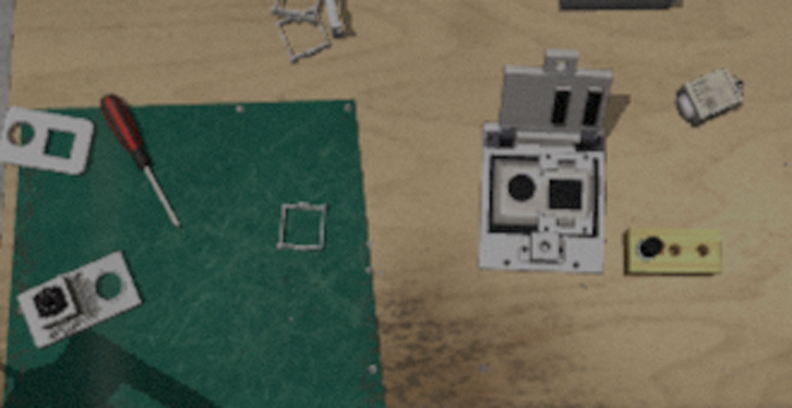

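View pics/sc.png

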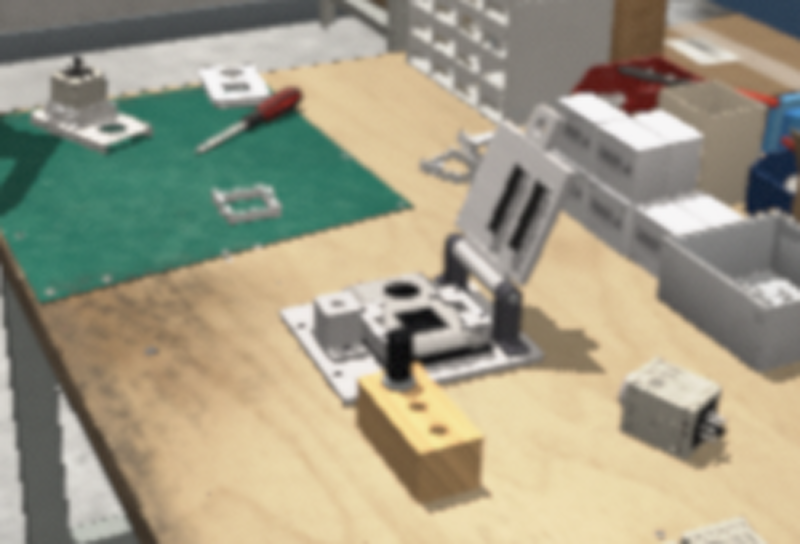

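```bash
python3 -m pendant '[[-0.94,-0.705,0,0,0,0,-1],[-0.94,-0.705,0,0,0,0,-1],[-0.94,-0.705,0,0,0,0,-1],[-0.94,-0.705,0,0,0,0,-1],[-0.94,-0.705,0,0,0,0,-1]]'; python3 -m pendant '[[-0.94,-0.705,0.2,0,0,-0.1336,-1],[-0.94,-0.705,0.2,0,0,-0.1336,-1],[-0.94,-0.705,0.2,0,0,-0.1336,-1],[-0.94,-0.705,0.2,0,0,-0.1336,-1],[-0.94,-0.705,0.2,0,0,-0.1336,-1],[-0.94,-0.705,0.2,0,0,-0.1336,-1],[-0.94,-0.705,0.2,0,0,-0.1336,-1]]'
cat >> h.py <<'E'
def fit(W,img,mask):
    P=W[mask][:,:2].astype(np.float32); return cv2.minAreaRect(P),len(P)
E
python3 - <<'E'
from h import *
img,d,K,T=cam("wrist");save("w1.png",img);np.savez("w1.npz",img=img,d=d,K=K,T=T)
W=cloud(d,K,T)
r=look_for("frame_center","wrist");print(r[:2])
e=np.array(r[0]["extent"]).astype(int);m=np.zeros(d.shape,bool);m[max(e[1]-6,0):e[3]+6,e[0]-6:e[2]+6]=1
z=W[...,2];print(np.nanpercentile(z[m],[5,20,50,80,90,95,99]).round(4))
mm=m&(img.min(2)>120)&(z>0.007);print(fit(W,img,mm),np.nanmedian(z[mm]))
cv2.imwrite("pics/w1m.png",np.hstack([img[:,:,::-1][e[1]-30:e[3]+30,e[0]-30:e[2]+30],np.repeat(mm[e[1]-30:e[3]+30,e[0]-30:e[2]+30,None]*255,3,2).astype(np.uint8)]))
s=readout.read_state();print(s["position"],np.round(s["tcp_rot"],3).tolist(),s["time_s"])
E
```

```text
time_s: 1.4
position: [0.3699, 0.3629, 0.2924]
tcp_rot: [[-0.913, 0.409, 0.0], [0.409, 0.913, -0.001], [-0.001, -0.0, -1.0]]
force: [0.2, -0.1, 0.8]
opening: 1.0
grasp_force: 0.0
time_s: 2.1
position: [0.4838, 0.1586, 0.252]
tcp_rot: [[-1.0, 0.004, -0.0], [0.004, 1.0, 0.0], [0.0, 0.0, -1.0]]
force: [0.3, -0.5, 0.3]
opening: 1.001
grasp_force: 0.0
[{'extent': [295.1, 158.9, 345.9, 207.0], 'conf': 0.92}]
[0.0028 0.0034 0.0041 0.0053 0.0137 0.0161 0.0204]
(((0.48467588424682617, 0.162125363945961), (0.05154326185584068, 0.05489067733287811), 85.04258728027344), 610) 0.014520165458144163
[0.48252899 0.16055357 0.25231978] [[-1.0, 0.0, -0.001], [0.0, 1.0, 0.0], [0.001, 0.0, -1.0]] 2.2
```

View pics/w1m.png

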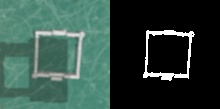

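```bash
python3 -m pendant '[[-0.008,0.01,0.7,0,0,0.027,-1],[-0.008,0.01,0.7,0,0,0.027,-1],[-0.008,0.01,0.7,0,0,0.027,-1],[-0.008,0.01,0.8,0,0,0.027,-1],[-0.008,0.01,0.885,0,0,0.027,-1],[-0.008,0.01,0.885,0,0,0.027,-1]]'; python3 -c "
from h import *
s=[readout.read_state() for i in range(1)][0];print(s['position'],s['force'])"
python3 -m pendant '[[0,0,0,0,0,0,1],[0,0,0,0,0,0,1],[0,0,0,0,0,0,1],[0,0,0,0,0,0,1],[0,0,0,0,0,0,1],[0,0,0,0,0,0,1]]'
```

```text
time_s: 2.8
position: [0.4834, 0.1638, 0.0741]
tcp_rot: [[-0.997, 0.082, -0.002], [0.082, 0.997, -0.0], [0.002, -0.0, -1.0]]
force: [-0.0, 0.4, 0.0]
opening: 0.998
grasp_force: 0.0
[0.48342226 0.16381132 0.07405356] [-0.01276621  0.36125891  0.04893703]
time_s: 3.4
position: [0.4848, 0.1619, 0.0755]
tcp_rot: [[-0.996, 0.085, 0.0], [0.085, 0.996, 0.0], [-0.0, 0.0, -1.0]]
force: [-0.0, 0.5, 1.5]
opening: 0.563
grasp_force: 29.9
```

```bash
python3 -m pendant '[[0,0,-0.25,0,0,0,1],[0,0,-0.5,0,0,0,1],[-0.1,-0.2,-0.7,0,0,0,1],[-0.2,-0.4,-0.9,0,0,0,1],[-0.3,-0.68,-1,0,0,0,1],[-0.3,-0.68,-1,0,0,0,1]]'; python3 -m pendant '[[-0.293,-0.684,-0.125,0,0,-0.027,1],[-0.293,-0.684,-0.125,0,0,-0.027,1],[-0.293,-0.684,-0.125,0,0,-0.027,1],[-0.293,-0.684,-0.125,0,0,-0.027,1],[-0.293,-0.684,-0.125,0,0,-0.027,1],[-0.293,-0.684,-0.125,0,0,-0.027,1]]'
python3 - <<'E'
from h import *
img,d,K,T=cam("wrist");save("w2.png",img);np.savez("w2.npz",img=img,d=d,K=K,T=T)
W=cloud(d,K,T)
for t in("jig","lid","pin_grip","pin_block"):
    for r in look_for(t,"wrist")[:1]:
        e=np.array(r["extent"]);u,v=((e[:2]+e[2:])/2).astype(int);print(t,round(r["conf"],2),e.round(0).tolist(),W[v,u].round(3))
E
```

```text
time_s: 4.0
position: [0.5344, 0.0187, 0.2777]
tcp_rot: [[-0.996, 0.086, 0.005], [0.086, 0.996, -0.002], [-0.005, -0.001, -1.0]]
force: [0.9, 0.1, -1.7]
opening: 0.564
grasp_force: 29.9
time_s: 4.6
position: [0.5787, -0.1189, 0.2995]
tcp_rot: [[-1.0, -0.0, -0.002], [-0.0, 1.0, 0.001], [0.002, 0.001, -1.0]]
force: [-0.1, 0.4, 0.5]
opening: 0.563
grasp_force: 29.9
jig 0.91 [244.0, 44.0, 386.0, 308.0] [ 0.582 -0.124  0.012]
lid 0.61 [247.0, 179.0, 372.0, 311.0] [ 0.615 -0.128  0.148]
pin_grip 0.58 [180.0, 39.0, 218.0, 72.0] [ 0.455 -0.229  0.089]
pin_block 0.82 [124.0, 36.0, 240.0, 92.0] [ 0.453 -0.274  0.018]
```

View pics/w2.png

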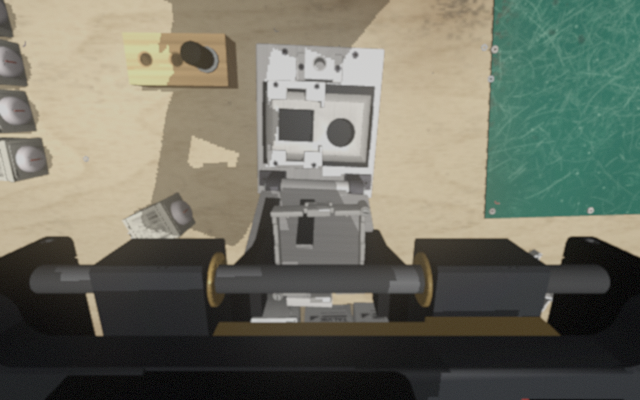

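```bash
cat >> h.py <<'E'
def ray(u,v,z,K,T):
    r=T[:3,:3]@np.array([(u-K[0,2])/K[0,0],(v-K[1,2])/K[1,1],1]);return T[:3,3]+r*(z-T[2,3])/r[2]
E
python3 - <<'E'
from h import *
z=np.load("w2.npz");img,d,K,T=[z[k] for k in("img","d","K","T")];W=cloud(d,K,T)
g=img.max(2)
for n,(x0,y0,x1,y1),h,th in(("win",(270,98,322,152),.034,70),("hole",(322,110,362,152),.034,70),("bush",(308,54,332,76),.05,110)):
    _,_,st,c=cv2.connectedComponentsWithStats((g[y0:y1,x0:x1]<th).astype(np.uint8))
    for i in np.argsort(-st[1:,4])[:2]+1:
        p=ray(c[i][0]+x0,c[i][1]+y0,h,K,T);print(n,st[i],(c[i]+[x0,y0]).round(1),p.round(4))
    if n=="win":
        l=(g[y0:y1,x0:x1]<th);v,u=np.nonzero(l);P=np.array([ray(a+x0,b+y0,h,K,T)[:2] for a,b in zip(u,v)],np.float32);print(cv2.minAreaRect(P))
for p in((320,55),(297,75),(258,60),(285,155),(340,105),(330,115),(335,160)):print(p,W[p[1],p[0]].round(4))
# base side edges: rows 60..160, find transitions
m=(np.abs(W[...,2]-.006)<.004)
L=[];Rr=[]
for r in range(56,160,4):
    row=img[r].astype(int);sat=row.max(1)-row.min(1)
    gr=np.nonzero((sat[235:400]<22)&(g[r,235:400]>120))[0]+235
    if len(gr)>10:
        L.append(ray(gr[0],r,.008,K,T)[:2]);Rr.append(ray(gr[-1],r,.008,K,T)[:2])
for A in(L,Rr):
    A=np.array(A);p=np.polyfit(A[:,0],A[:,1],1);k=abs(np.polyval(p,A[:,0])-A[:,1])<.002;p=np.polyfit(A[k,0],A[k,1],1);print("edge",p,np.polyval(p,.5),k.sum(),len(k))
# held frame
m=(W[...,2]>.2)&(W[...,2]<.28);m[:, :265]=0;m[:,372:]=0;m[:195]=0;m[240:]=0
print("held",np.nanpercentile(W[m],[2,50,98],axis=0).round(4), np.nonzero(m.any(1))[0][[0,-1]])
s=readout.read_state();print(s["position"],s["time_s"])
E
```

```text
Traceback (most recent call last):
cv2.error: OpenCV(4.12.0) /io/opencv/modules/imgproc/src/convhull.cpp:143: error: (-215:Assertion failed) total >= 0 && (depth == CV_32F || depth == CV_32S) in function 'convexHull'
```

Run:
```python
from h import *
z=np.load("w2.npz");img,d,K,T=[z[k] for k in("img","d","K","T")];W=cloud(d,K,T)
g=img.max(2);print(img.shape,img.dtype,g[98:152:6,270:322:5], g[60:70:2,310:330:2])
for n,(x0,y0,x1,y1),h,th in(("win",(270,98,322,152),.034,0),("hole",(322,110,362,152),.034,0),("bush",(310,56,330,74),.05,0)):
    sub=g[y0:y1,x0:x1]; th,_=cv2.threshold(sub,0,255,cv2.THRESH_OTSU); b=(sub<th).astype(np.uint8)
    _,lab,st,c=cv2.connectedComponentsWithStats(b)
    for i in np.argsort(-st[1:,4])[:2]+1:
        p=ray(c[i][0]+x0,c[i][1]+y0,h,K,T);print(n,th,st[i],(c[i]+[x0,y0]).round(1),p.round(4))
        v,u=np.nonzero(lab==i);P=np.array([ray(a+x0,bb+y0,h,K,T)[:2] for a,bb in zip(u,v)],np.float32);print(cv2.minAreaRect(P))
for p in((320,55),(297,75),(258,60),(285,155),(340,105),(330,115),(335,160)):print(p,W[p[1],p[0]].round(4))
L=[];Rr=[]
for r in range(56,160,4):
    row=img[r].astype(int);sat=row.max(1)-row.min(1)
    gr=np.nonzero((sat[235:400]<22)&(g[r,235:400]>100))[0]+235
    if len(gr)>10:
        L.append(ray(gr[0],r,.008,K,T)[:2]);Rr.append(ray(gr[-1],r,.008,K,T)[:2])
for A in(L,Rr):
    A=np.array(A);p=np.polyfit(A[:,0],A[:,1],1);k=abs(np.polyval(p,A[:,0])-A[:,1])<.002;p=np.polyfit(A[k,0],A[k,1],1);print("edge",p,np.polyval(p,.5),k.sum(),len(k))
m=(W[...,2]>.2)&(W[...,2]<.28);m[:, :265]=0;m[:,372:]=0;m[:195]=0;m[240:]=0
print("held",np.nanpercentile(W[m],[2,50,98],axis=0).round(4), np.nonzero(m.any(1))[0][[0,-1]])
s=readout.read_state();print(s["position"],s["time_s"])
```

```text
(400, 640, 3) uint8 [[199 193 196 190 180 181 179 171 207 207 208]
 [142 205 202 201 199 201 202 203 202 204 166]
 [128 168  76  77  80  86  85  88 105 196 204]
 [128 146  79  79  81  84  86  85  83 198 204]
 [128 146  78  81  83  82  85  85  85 203 207]
 [131 150  76  80  81  81  85  83  84 204 207]
 [131 192  76  78  81  83  82  84  75 205 207]
 [129 187 151 134 117 102  96  98  82 206 208]
 [145 206 205 205 205 206 207 208 207 206 170]] [[207 201 160 102  95  96  96 143 194 208]
 [207 199 137 120 146 149 126 117 184 207]
 [207 197 148 158 167 166 161 133 186 207]
 [207 202 187 176 168 165 165 168 195 208]
 [207 207 199 193 175 167 173 189 205 207]]
win 141.0 [   7   10   37   34 1114] [295.2 124.4] [ 0.5181 -0.1463  0.034 ]
((0.5184993743896484, -0.14667560160160065), (0.04057569056749344, 0.03510156273841858), 87.62641143798828)
win 141.0 [  0  10   4  38 111] [271.  125.7] [ 0.5196 -0.1737  0.034 ]
((0.5207818150520325, -0.17323336005210876), (0.0034275618381798267, 0.040940526872873306), 87.51053619384766)
hole 147.0 [  5   8  28  29 634] [340.4 132. ] [ 0.5265 -0.095   0.034 ]
((0.5267456769943237, -0.0948789194226265), (0.031285181641578674, 0.03080875054001808), 0.37599337100982666)
bush 160.0 [ 4  1 12  9 72] [319.5  60.8] [ 0.454  -0.1188  0.05  ]
((0.453958123922348, -0.11867354065179825), (0.011528425849974155, 0.00732473935931921), 84.12071990966797)
(320, 55) [ 0.4487 -0.1183  0.0509]
(297, 75) [ 0.4644 -0.1442  0.02  ]
(258, 60) [ 0.4474 -0.1891  0.0104]
(285, 155) [ 0.5517 -0.1581  0.0412]
(340, 105) [ 0.4971 -0.0961  0.0351]
(330, 115) [ 0.5078 -0.1071  0.0352]
(335, 160) [ 0.5594 -0.1005  0.0288]
edge [-0.04157644 -0.17352194] -0.19431015901917104 26 26
edge [-0.04228368 -0.0269664 ] -0.048108238673254464 26 26
held [[ 0.5512 -0.1473  0.229 ]
 [ 0.5542 -0.1189  0.2379]
 [ 0.5702 -0.0932  0.2451]] [200 239]
[ 0.57942493 -0.1185684   0.30010181] 4.85
```

Run:
```python
from h import *
z=np.load("w2.npz");img,d,K,T=[z[k] for k in("img","d","K","T")];W=cloud(d,K,T)
a=-.042;c=np.array([.5,-.1212]);R=np.array([[np.cos(a),-np.sin(a)],[np.sin(a),np.cos(a)]])
J=(W[...,:2]-c)@R
zz=W[...,2]
m=(zz>.0385)&(zz<.045)&(J[...,0]>-.04)&(J[...,0]<.09)&(abs(J[...,1])<.07)
for lo,hi in((-.04,.02),(.02,.09)):
    k=m&(J[...,0]>lo)&(J[...,0]<hi);print(k.sum(),np.nanpercentile(J[k],[1,5,50,95,99],axis=0).round(4).tolist())
rows=[]
np.set_printoptions(linewidth=250)
print((zz[76:172:3,272:330:3]*1000).round(0).astype(int))
print(J[76:172:3,297,0].round(4))
big=cv2.resize(img[40:180,240:390],None,fx=4,fy=4,interpolation=cv2.INTER_CUBIC);save("jc.png",big)
```

```text
942 [[-0.0287, -0.0538], [-0.0262, -0.0526], [-0.0187, -0.0227], [-0.0072, 0.0057], [-0.0023, 0.0072]]
816 [[0.0424, -0.054], [0.0478, -0.0528], [0.059, -0.0242], [0.0671, 0.0061], [0.0765, 0.043]]
[[11 11 10 11 12 10 10 11 12 19 20 52 51 51 51 50 53 51 52 52]
 [11  9 10 12 11 14 12 12 12 20 20 41 43 45 46 48 50 49 51 53]
 [41 42 40 42 41 43 40 41 42 41 42 41 42 41 40 40 41 42 18 18]
 [41 44 41 43 41 42 43 41 42 41 41 43 42 41 43 44 41 42 22 22]
 [42 40 42 42 42 37 38 41 41 41 41 42 41 41 41 42 41 42 22 21]
 [41 42 40 42 41 22 22 21 21 22 22 22 41 42 42 41 42 42 22 21]
 [40 41 42 41 41 30 29 29 29 29 29 30 42 42 42 42 41 43 29 28]
 [41 42 42 40 40 32 32 31 34 33 33 33 42 42 42 41 42 42 31 31]
 [34 35 35 35 35 35 35 34 34 34 35 34 40 41 41 42 41 42 33 34]
 [34 35 35 36 35 34 36 35 35 34 35 34 37 35 35 35 35 41 36 35]
 [32 35 36 35 34 34 35 35 35 35 36 36 35 35 36 36 35 41 33 36]
 [35 34 35 22 21 22 21 20 22 22 21 21 21 37 36 35 36 35 36 35]
 [35 35 33 21 22 21 22 22 21 22 21 22 22 21 34 35 35 34 34 36]
 [34 34 36 21 20 22 21 21 22 22 20 20 22 21 35 35 35 34 35 34]
 [36 35 35 22 22 22 
[... 673 characters left out ...]
 [42 42 42 43 43 35 34 36 35 35 34 41 39 39 38 34 42 34 35 36]
 [41 42 41 42 42 34 34 34 34 34 34 42 43 42 41 43 43 35 34 36]
 [42 42 42 42 41 30 30 29 31 31 31 41 42 40 41 41 42 31 33 33]
 [42 41 42 42 41 35 34 33 32 31 32 41 41 42 41 42 40 28 28 29]
 [41 42 42 39 41 42 43 42 43 41 43 42 41 41 42 41 42 21 23 23]
 [42 40 42 41 43 41 40 42 41 41 43 40 43 42 44 42 42 12 13 20]
 [11 12 12 13 12 13 11 13 11 10 11 12 12 13 13 11 12 11 12 11]]
[-0.0336 -0.0306 -0.0254 -0.0225 -0.0194 -0.0174 -0.0137 -0.0105 -0.0072 -0.004  -0.0009  0.0023  0.0056  0.009   0.0124  0.0157  0.0192  0.0226  0.026   0.0295  0.0331  0.0363  0.0387  0.0421  0.0456  0.0491  0.0525  0.0564  0.06    0.0617  0.0651
  0.0744]
```

View pics/jc.png

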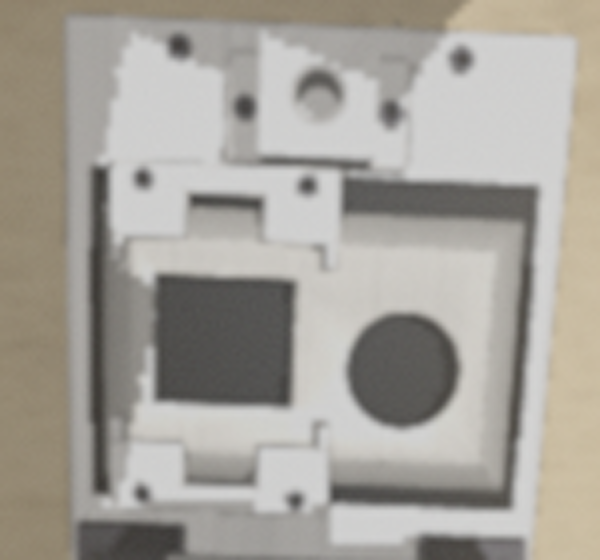

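Run:
```python
from h import *
z=np.load("w2.npz");K,T=z["K"],z["T"]
f=lambda u,v,h:print(u,v,ray(240+u/4-.375,40+v/4-.375,h,K,T).round(4))
for a in((226,275,.034),(226,405,.034),(155,340,.034),(296,340,.034),(225.5,238,.04),(221,442,.04),(188,220,.04),(263,220,.04),(185,460,.04),(257,460,.04),(319,94,.05),(319,70,.05),(319,118,.05)):f(*a)
w=np.load("w1.npz");K1,T1=w["K"],w["T"];g=w["img"][128:238,265:377];save("fc.png",cv2.resize(g,None,fx=5,fy=5,interpolation=2))
s=readout.read_state();print(s["position"])
```

```text
226 275 [ 0.5007 -0.1449  0.034 ]
226 405 [ 0.5365 -0.1457  0.034 ]
155 340 [ 0.5184 -0.1654  0.034 ]
296 340 [ 0.5184 -0.1255  0.034 ]
225.5 238 [ 0.4911 -0.1444  0.04  ]
221 442 [ 0.5464 -0.1469  0.04  ]
188 220 [ 0.4864 -0.1545  0.04  ]
263 220 [ 0.4864 -0.1342  0.04  ]
185 460 [ 0.5515 -0.1572  0.04  ]
257 460 [ 0.5515 -0.1367  0.04  ]
319 94 [ 0.4562 -0.119   0.05  ]
319 70 [ 0.4505 -0.119   0.05  ]
319 118 [ 0.4619 -0.119   0.05  ]
[ 0.57942493 -0.1185684   0.30010181]
```

View pics/fc.png

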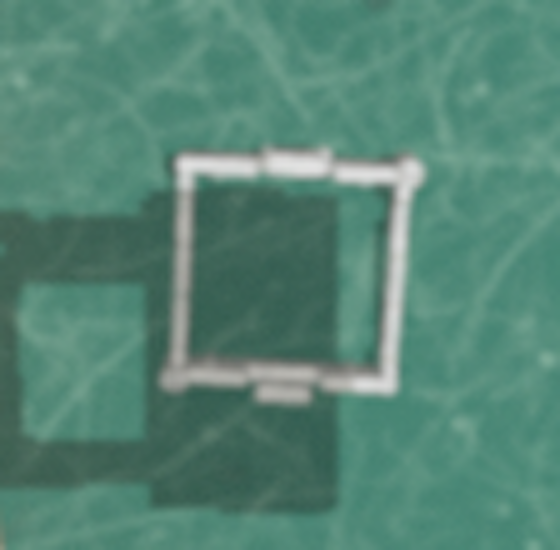

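Run:
```python
from h import *
w=np.load("w1.npz");K,T=w["K"],w["T"]
f=lambda u,v,h:print(u,v,ray(265+u/5-.4,128+v/5-.4,h,K,T).round(4))
for a in((288,272.5,.0142),(290,157,.0145),(286,388,.0145),(173,272,.0135),(402,272,.0135),(298,149,.0195)):f(*a)
z=np.load("w2.npz");img,d,K,T=[z[k] for k in("img","d","K","T")];W=cloud(d,K,T)
for u in range(275,372,8):
    col=d[190:245,u];i=np.nonzero((col>0)&(col<.19))[0]
    if len(i):v=190+i[0];print(u,v,W[v,u].round(4),end=" | ")
print()
from rig import readout
print(np.mean([readout.read_state()["position"] for _ in range(1)],axis=0))
R=np.array([[-1,0,0],[0,1,0],[0,0,-1.]])
from scipy.spatial.transform import Rotation as Ro
R=Ro.from_euler("z",-2.4,degrees=True).as_matrix()@R
print(rel([.5187,-.1455,.16],R))
```

```text
288 272.5 [0.4843 0.1613 0.0142]
290 157 [0.4588 0.1618 0.0145]
286 388 [0.5108 0.1608 0.0145]
173 272 [0.4843 0.136  0.0135]
402 272 [0.4845 0.1864 0.0135]
298 149 [0.4564 0.1634 0.0195]
275 206 [ 0.5543 -0.1438  0.2295] | 283 206 [ 0.5544 -0.1394  0.2294] | 291 205 [ 0.5539 -0.135   0.2289] | 299 205 [ 0.5543 -0.1306  0.2279] | 307 202 [ 0.5521 -0.1261  0.2292] | 315 202 [ 0.5519 -0.1216  0.23  ] | 323 202 [ 0.552  -0.1172  0.2296] | 331 202 [ 0.5519 -0.1128  0.23  ] | 339 204 [ 0.5537 -0.1082  0.2277] | 347 204 [ 0.5535 -0.1038  0.2285] | 355 204 [ 0.5532 -0.0995  0.2296] | 363 200 [ 0.5507 -0.0952  0.2301] | 371 232 [ 0.569  -0.0902  0.2317] | 
[ 0.57942493 -0.1185684   0.30010181]
[ 3.034e-01 -1.344e-01  7.007e-01  1.000e-04 -2.000e-04  1.390e-02]
```

```bash
python3 -m pendant '[[0.304,-0.134,0.25,0,0,0.0165,1],[0.304,-0.134,0.5,0,0,0.0165,1],[0.304,-0.134,0.7,0,0,0.0165,1],[0.304,-0.134,0.85,0,0,0.0165,1],[0.304,-0.134,0.85,0,0,0.0165,1],[0.304,-0.134,0.85,0,0,0.0165,1]]'
python3 - <<'E'
from h import *
img,d,K,T=cam("wrist");save("w3.png",img);np.savez("w3.npz",img=img,d=d,K=K,T=T)
s=readout.read_state();print(s["position"],s["force"])
E
```

```text
time_s: 5.45
position: [0.5192, -0.1463, 0.1302]
tcp_rot: [[-0.999, 0.051, -0.001], [0.051, 0.999, 0.001], [0.001, 0.001, -1.0]]
force: [0.7, -0.1, 0.2]
opening: 0.561
grasp_force: 29.9
[ 0.52030249 -0.146856    0.13178841] [0.63631552 0.49222655 0.40043152]
```

View pics/w3.png

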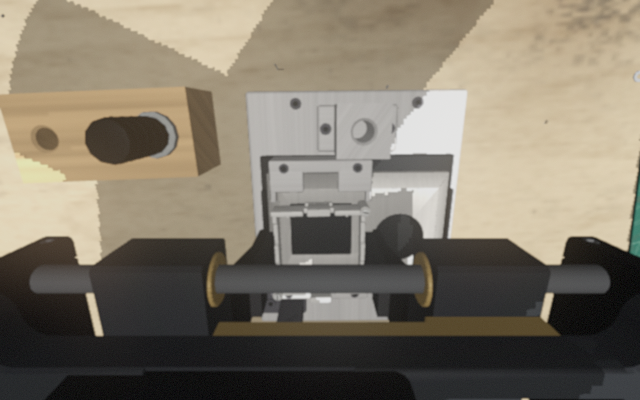

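```bash
python3 -m pendant '[[0,0,0.06,0,0,0,1],[0,0,0.09,0,0,0,1],[0,0,0.105,0,0,0,1],[0,0,0.115,0,0,0,1],[0,0,0.115,0,0,0,1]]'
python3 - <<'E'
from h import *
img,d,K,T=cam("wrist");save("w4.png",cv2.resize(img[90:320,230:480],None,fx=2.6,fy=2.6,interpolation=2));np.savez("w4.npz",img=img,d=d,K=K,T=T)
s=readout.read_state();print(s["position"],s["force"])
E
```

```text
time_s: 6.0
position: [0.5189, -0.1467, 0.1073]
tcp_rot: [[-0.999, 0.052, 0.0], [0.052, 0.999, -0.0], [-0.0, -0.0, -1.0]]
force: [0.7, -0.9, -0.8]
opening: 0.563
grasp_force: 29.9
[ 0.51899381 -0.14674137  0.10738939] [ 0.59560966  0.77993158 -0.06078948]
```

View pics/w4.png

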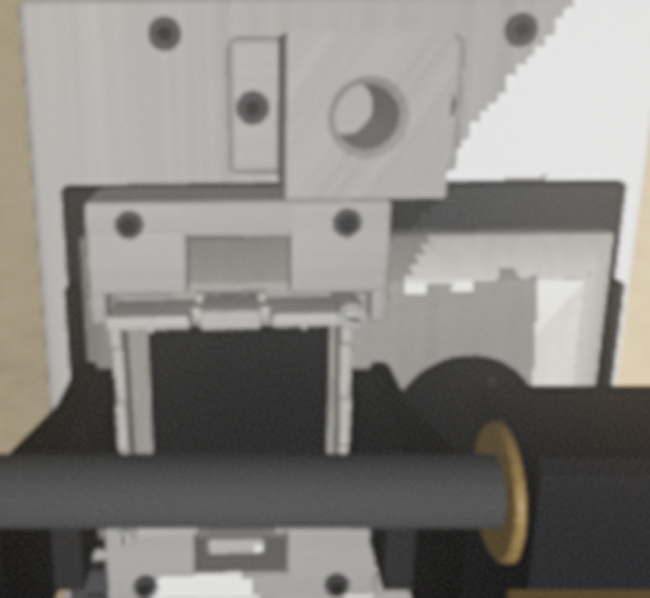

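```bash
python3 -m pendant '[[0,0.007,0.004,0,0,0,1],[0,0.007,0.006,0,0,0,1],[0,0.007,0.006,0,0,0,1],[0,0.007,0.006,0,0,0,0.6],[0,0.007,0.006,0,0,0,0.3],[0,0.007,0.006,0,0,0,-0.6],[0,0.007,0.006,0,0,0,-0.6],[0,0.007,0.006,0,0,0,-0.6]]'
python3 - <<'E'
from h import *
s=readout.read_state();print(s["position"],s["force"],s["opening"])
E
python3 -m pendant '[[0,0,-0.1,0,0,0,-0.6],[0,0,-0.3,0,0,0,-0.6],[0.2,0,-0.55,0,0,0,-0.6],[0.2,0,-0.8,0,0,0,-0.6],[0.2,0,-0.95,0,0,0,-0.6],[0.2,0,-0.95,0,0,0,-0.6]]'
python3 - <<'E'
from h import *
img,d,K,T=cam("wrist");save("w5.png",img);np.savez("w5.npz",img=img,d=d,K=K,T=T)
s=readout.read_state();print(s["position"],s["time_s"]);W=cloud(d,K,T)
print(look_for("frame_center","wrist")[:1])
E
```

```text
time_s: 6.85
position: [0.5189, -0.1451, 0.1059]
tcp_rot: [[-0.999, 0.052, -0.0], [0.052, 0.999, 0.0], [0.0, 0.0, -1.0]]
force: [0.2, 0.2, 0.3]
opening: 0.743
grasp_force: 0.0
[ 0.51893628 -0.14512278  0.10587197] [0.17581965 0.2395545  0.30987887] 0.7430494536107515
time_s: 7.45
position: [0.4813, -0.1444, 0.3016]
tcp_rot: [[-0.999, 0.052, 0.011], [0.052, 0.999, -0.006], [-0.011, -0.005, -1.0]]
force: [0.8, -1.0, 0.2]
opening: 0.798
grasp_force: 0.0
[ 0.48020851 -0.1437747   0.29889137] 7.5
[{'extent': [300.3, 183.3, 343.2, 229.3], 'conf': 0.84}]
```

View pics/w5.png

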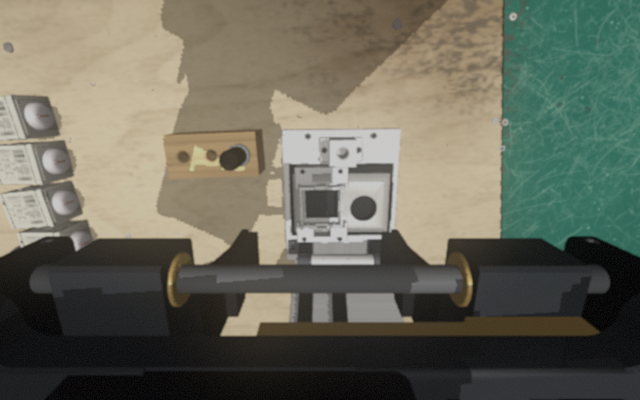

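Run:
```python
from h import *
for n in("top0","side0"):
    z=np.load(n+".npz");W=cloud(z["d"],z["K"],z["T"])
    for x0 in np.arange(.58,.9,.04):
        o=[]
        for y0 in np.arange(-.28,.04,.04):
            m=(W[...,0]>x0)&(W[...,0]<x0+.04)&(W[...,1]>y0)&(W[...,1]<y0+.04);o.append(round(float(np.nanpercentile(W[m][:,2],98))*1000) if m.sum()>3 else -1)
        print(n,round(x0,2),o)
R=np.diag([-1,1,-1.]);
from scipy.spatial.transform import Rotation as Ro
R=Ro.from_euler("z",-2.4,degrees=True).as_matrix()@R
print(rel([.70,-.129,.30],R))
```

```text
top0 0.58 [7, 6, 152, 150, 147, 139, 7, 6]
top0 0.62 [7, 7, 165, 193, 190, 163, 7, 6]
top0 0.66 [6, 7, 6, 7, 6, 7, 7, 6]
top0 0.7 [6, 7, 7, 6, 7, 6, 8, 6]
top0 0.74 [66, 65, 65, 64, 60, 116, 114, 115]
top0 0.78 [65, 10, 13, 64, 61, 117, 117, 118]
top0 0.82 [64, 11, 14, 65, 62, 116, 118, 62]
top0 0.86 [131, 145, 147, 138, 8, 7, 106, 104]
top0 0.9 [135, 114, -1, 99, 51, 52, 110, -1]
side0 0.58 [3, 3, 148, 147, 143, 139, 3, 3]
side0 0.62 [3, 3, 163, 190, 188, 163, -1, 3]
side0 0.66 [-1, 3, 3, 3, 3, 3, -1, -1]
side0 0.7 [3, 3, 3, 3, 3, 3, 3, -1]
side0 0.74 [63, 62, 62, 62, 56, 112, 111, 112]
side0 0.78 [62, -1, -1, 62, 59, 113, 114, 114]
side0 0.82 [62, 10, 11, 62, 58, 114, 113, -1]
side0 0.86 [126, 144, 144, 138, -1, -1, 105, 106]
side0 0.9 [127, 107, -1, -1, 51, 51, 104, -1]
[-1.0986e+00  1.2820e-01 -1.3000e-02 -3.0000e-04  7.0000e-04 -3.2000e-03]
```

```bash
python3 -m pendant '[[-1,0.125,-0.05,0,0,0,1],[-1,0.125,-0.05,0,0,0,1],[-1,0.125,-0.05,0,0,0,1],[-1,0.125,-0.05,0,0,0,1],[-1,0.125,-0.05,0,0,0,1],[-1,0.125,-0.05,0,0,0,1]]'
python3 -m pendant '[[-0.1,0,0,0,0,0,1],[-0.1,0,0.2,0,0,0,1],[-0.1,0,0.4,0,0,0,1],[-0.1,0,0.42,0,0,0,1],[-0.1,0,0.42,0,0,0,1]]'
python3 -m pendant '[[0.1,0,0,0,0,0,1],[0.2,0,0,0,0,0,1],[0.3,0,0,0,0,0,1],[0.4,0,0,0,0,0,1],[0.45,0,0,0,0,0,1],[0.5,0,0,0,0,0,1]]'
```

```text
time_s: 8.15
position: [0.6799, -0.1279, 0.3022]
tcp_rot: [[-0.999, 0.051, -0.006], [0.051, 0.999, 0.002], [0.006, 0.002, -1.0]]
force: [-0.6, 0.4, -0.0]
opening: 0.343
grasp_force: 0.0
time_s: 8.65
position: [0.698, -0.1295, 0.2202]
tcp_rot: [[-0.999, 0.052, -0.005], [0.052, 0.999, 0.002], [0.005, 0.002, -1.0]]
force: [-0.3, -0.8, 0.4]
opening: 0.012
grasp_force: 0.0
time_s: 9.25
position: [0.6009, -0.1251, 0.2245]
tcp_rot: [[-0.999, 0.052, 0.005], [0.052, 0.999, -0.002], [-0.005, -0.002, -1.0]]
force: [1.9, -0.3, 1.8]
opening: 0.001
grasp_force: 0.9
```

```bash
python3 -m pendant '[[0.1,0,0,0,0,0,1],[0.2,0,0.02,0,0,0,1],[0.3,0,0.04,0,0,0,1],[0.4,0,0.06,0,0,0,1],[0.45,0,0.1,0,0,0,1],[0.5,0,0.15,0,0,0,1]]'
python3 -m pendant '[[0.04,0,0.06,0,0,0,1],[0.05,0,0.12,0,0,0,1],[0.05,0,0.18,0,0,0,1],[0.05,0,0.22,0,0,0,1],[0.05,0,0.25,0,0,0,1]]'
python3 - <<'E'
from h import *
img,d,K,T=cam("wrist");img2,d2,K2,T2=cam("side");np.savez("s6.npz",img=img2,d=d2)
W=cloud(d2,K2,T2)
m=(abs(W[...,0]-.5)<.09)&(abs(W[...,1]+.12)<.07)&(W[...,2]<.13)
for x0 in np.arange(.42,.6,.02):
    k=m&(abs(W[...,0]-x0)<.01);print(round(x0,2),k.sum(),np.nanpercentile(W[k][:,2],[10,50,90]).round(3) if k.sum()>3 else "")
print(look_for("lid","side")[:1],readout.read_state()["time_s"])
E
```

```text
time_s: 9.85
position: [0.5005, -0.1196, 0.1929]
tcp_rot: [[-0.999, 0.052, 0.002], [0.052, 0.999, -0.001], [-0.002, -0.001, -1.0]]
force: [0.7, 0.3, 0.2]
opening: 0.007
grasp_force: 0.2
time_s: 10.35
position: [0.4907, -0.1189, 0.1415]
tcp_rot: [[-0.999, 0.052, 0.0], [0.052, 0.999, -0.0], [-0.0, -0.0, -1.0]]
force: [0.3, 0.1, 0.2]
opening: 0.005
grasp_force: 0.0
0.42 229 [-0.001  0.     0.002]
0.44 432 [0.001 0.011 0.062]
0.46 279 [0.01  0.035 0.072]
0.48 437 [0.025 0.07  0.1  ]
0.5 245 [0.024 0.067 0.08 ]
0.52 268 [0.02  0.06  0.068]
0.54 285 [0.02  0.062 0.066]
0.56 253 [0.021 0.061 0.064]
0.58 290 [0.018 0.06  0.065]
[] 10.5
```

```bash
python3 -m pendant '[[0,0,-0.25,0,0,0,-1],[0,-0.1,-0.5,0,0,0,-1],[0,-0.25,-0.65,0,0,0,-1],[0,-0.25,-0.65,0,0,0,-1],[0,-0.25,-0.65,0,0,0,-1],[0,-0.25,-0.65,0,0,0,-1]]'
python3 - <<'E'
from h import *
img,d,K,T=cam("wrist");np.savez("w7.npz",img=img,d=d,K=K,T=T);W=cloud(d,K,T)
for t in("pin_grip","lid","pin_block"):
    for r in look_for(t,"wrist")[:1]:
        e=np.array(r["extent"]);u,v=((e[:2]+e[2:])/2).astype(int);print(t,round(r["conf"],2),e.round(0).tolist(),W[v,u].round(3))
        if t=="pin_grip":
            x0,y0,x1,y1=e.astype(int)+[-8,-8,8,8]
            S=W[y0:y1,x0:x1];k=(S[...,2]>.080)&(S[...,2]<.093);P=S[k];print(len(P),np.median(P[:,2]),cv2.minEnclosingCircle(P[:,:2].astype(np.float32)),P.mean(0).round(4),np.percentile(P,[3,97],axis=0).round(4))
            k=(S[...,2]>.046)&(S[...,2]<.052);print(k.sum(),np.percentile(S[k],[2,98],axis=0).round(4))
# block edges at z .044
b=(abs(W[...,2]-.044)<.004)&(W[...,1]<-.18)&(W[...,0]<.52);print("block",cv2.minAreaRect(W[b][:,:2].astype(np.float32)))
m=(W[...,2]>.055)&(W[...,2]<.08)&(W[...,1]>-.19)&(W[...,1]<-.05)&(W[...,0]>.43)&(W[...,0]<.48)
print(np.round(np.nanpercentile(W[m],[2,50,98],axis=0),4))
s=readout.read_state();print(s["position"],s["time_s"])
v=slice(int(0),400)
ui=[];
c=T[:3,:3].T@(np.array([.457,-.119,.0725])-T[:3,3]);u0,v0=(K@c/c[2])[:2].astype(int);print(u0,v0)
save("w7a.png",np.hstack([cv2.resize(img[v0-30:v0+30,u0-40:u0+40],None,fx=8,fy=8,interpolation=2)]))
E
```

```text
time_s: 11.1
position: [0.4868, -0.1676, 0.2711]
tcp_rot: [[-0.999, 0.052, -0.002], [0.052, 0.999, 0.002], [0.002, 0.002, -1.0]]
force: [0.0, 0.5, 0.3]
opening: 0.466
grasp_force: 0.0
pin_grip 0.8 [232.0, 143.0, 264.0, 174.0] [ 0.449 -0.23   0.088]
440 0.08816113454974081 ((0.4521526098251343, -0.23566435277462006), 0.01065265666693449) [ 0.4517 -0.2347  0.0877] [[ 0.4429 -0.2437  0.082 ]
 [ 0.4607 -0.226   0.0898]]
470 [[ 0.4308 -0.264   0.046 ]
 [ 0.4761 -0.2168  0.0513]]
lid 0.9 [310.0, 145.0, 429.0, 269.0] [ 0.506 -0.119  0.069]
pin_block 0.82 [169.0, 131.0, 280.0, 184.0] [ 0.456 -0.273  0.019]
block ((0.47446590662002563, -0.364596426486969), (0.29175570607185364, 0.1513293981552124), 78.48927307128906)
[[ 0.442  -0.1742  0.0653]
 [ 0.4706 -0.1219  0.0723]
 [ 0.4796 -0.0682  0.0757]]
[ 0.48716095 -0.16770009  0.27079168] 11.3
369 157
```

View pics/w7a.png

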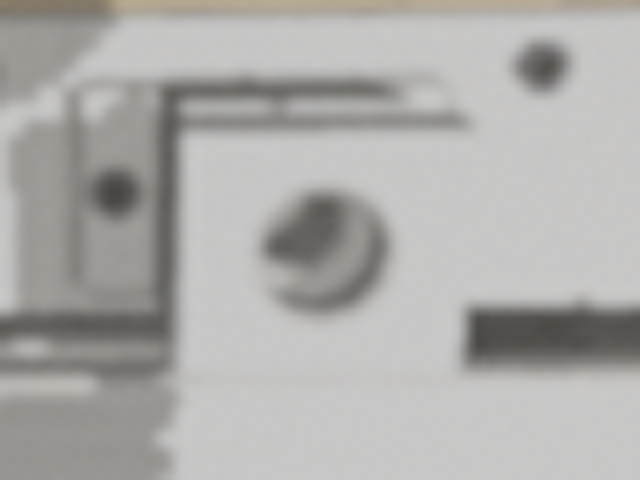

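Run:
```python
from h import *
R=np.diag([-1,1,-1.])
from scipy.spatial.transform import Rotation as Ro
R=Ro.from_euler("z",-2.8,degrees=True).as_matrix()@R
print(rel([.4522,-.2357,.1242],R))
```

```text
[ 1.552e-01 -3.496e-01  7.328e-01  5.000e-04 -9.000e-04 -7.000e-04]
```

```bash
python3 -c "
import numpy as np
from h import *
z=np.load('w7.npz');print(ray(368.9,157.9,.073,z['K'],z['T']))"
python3 -m pendant '[[0.155,-0.35,0,0,0,0,-1],[0.155,-0.35,0.1,0,0,0,-1],[0.155,-0.35,0.3,0,0,0,-1],[0.155,-0.35,0.5,0,0,0,-1],[0.155,-0.35,0.65,0,0,0,-1],[0.155,-0.35,0.732,0,0,0,-1],[0.155,-0.35,0.732,0,0,0,-1]]'
python3 -c "
from h import *
s=readout.read_state();print(s['position'],s['force'],s['opening'])"
python3 -m pendant '[[0,0,0,0,0,0,0.3],[0,0,0,0,0,0,0.6],[0,0,0,0,0,0,1],[0,0,0,0,0,0,1],[0,0,0,0,0,0,1],[0,0,0,0,0,0,1]]'
```

```text
[ 0.45684163 -0.11924424  0.073     ]
time_s: 12.0
position: [0.4518, -0.2355, 0.1228]
tcp_rot: [[-0.999, 0.052, -0.005], [0.052, 0.999, 0.005], [0.006, 0.004, -1.0]]
force: [0.6, -0.0, -0.6]
opening: 1.006
grasp_force: 0.0
[ 0.45177739 -0.23554746  0.12275112] [ 0.60596419 -0.02971706 -0.59504456] 1.005596282554011
time_s: 12.6
position: [0.4533, -0.2371, 0.1261]
tcp_rot: [[-0.999, 0.052, 0.001], [0.052, 0.999, -0.001], [-0.001, -0.0, -1.0]]
force: [-0.2, 0.1, -0.3]
opening: 0.541
grasp_force: 0.0
```

```bash
python3 -m pendant '[[0,0,0,0,0,0,1],[0,0,0,0,0,0,1],[0,0,0,0,0,0,1],[0,0,0,0,0,0,1],[0,0,0,0,0,0,1]]'
python3 -m pendant '[[0,0,-0.1,0,0,0,1],[0,0,-0.2,0,0,0,1],[0,0,-0.35,0,0,0,1],[0,0,-0.45,0,0,0,1],[0,0,-0.45,0,0,0,1]]'
```

```text
time_s: 13.1
position: [0.4531, -0.2368, 0.1256]
tcp_rot: [[-0.999, 0.052, -0.0], [0.052, 0.999, 0.0], [0.0, 0.0, -1.0]]
force: [-1.2, 0.3, 0.8]
opening: 0.231
grasp_force: 30.0
time_s: 13.6
position: [0.4544, -0.238, 0.2179]
tcp_rot: [[-0.999, 0.052, 0.005], [0.052, 0.999, -0.004], [-0.005, -0.004, -1.0]]
force: [0.5, -1.0, -1.6]
opening: 0.231
grasp_force: 30.0
```

```bash
python3 -m pendant '[[0.009,0.2,0,0,0,0,1],[0.009,0.4,0,0,0,0,1],[0.009,0.589,0,0,0,0,1],[0.009,0.589,0.03,0,0,0,1],[0.009,0.589,0.04,0,0,0,1],[0.009,0.589,0.04,0,0,0,1],[0.009,0.589,0.04,0,0,0,1]]'
python3 - <<'E'
from h import *
img,d,K,T=cam("wrist");np.savez("w8.npz",img=img,d=d,K=K,T=T);W=cloud(d,K,T)
s=readout.read_state();print(s["position"],s["force"],s["tcp_rot"][2])
c=np.array(s["position"])
m=(abs(W[...,0]-c[0])<.03)&(abs(W[...,1]-c[1])<.03)&(W[...,2]>.078)&(W[...,2]<.17)
np.set_printoptions(linewidth=200)
for z0 in np.arange(.08,.145,.005):
    k=m&(abs(W[...,2]-z0)<.0025)
    if k.sum()>2:print(round(z0,3),k.sum(),np.percentile(W[k],[3,50,97],axis=0)[:,:2].round(4).tolist(),np.nonzero(k.any(1))[0][[0,-1]],np.nonzero(k.any(0))[0][[0,-1]])
E
```

```text
time_s: 14.3
position: [0.4577, -0.1205, 0.2072]
tcp_rot: [[-0.999, 0.053, -0.0], [0.053, 0.999, -0.0], [0.0, -0.0, -1.0]]
force: [0.4, 0.3, -1.9]
opening: 0.232
grasp_force: 30.0
[ 0.45770412 -0.12051207  0.20739951] [-0.19680022  0.6023367  -0.22982952] [-1.45229546e-04 -2.44476825e-04 -9.99999960e-01]
0.095 8 [[0.4524, -0.1243], [0.4531, -0.1206], [0.4542, -0.117]] [214 217] [314 325]
0.1 25 [[0.4519, -0.1246], [0.4524, -0.1209], [0.4549, -0.1167]] [215 219] [313 326]
0.105 12 [[0.4517, -0.1234], [0.4523, -0.1202], [0.4528, -0.1184]] [217 218] [315 323]
0.13 278 [[0.4442, -0.1309], [0.4472, -0.1204], [0.4536, -0.1102]] [219 239] [300 339]
0.135 112 [[0.4448, -0.1301], [0.4477, -0.1194], [0.4536, -0.1107]] [221 241] [302 337]
0.14 188 [[0.4455, -0.1375], [0.4476, -0.1205], [0.4525, -0.1027]] [228 243] [286 353]
```

```bash
python3 -m pendant '[[0.002,0.0075,0.02,0,0,0,1],[0.002,0.0075,0.06,0,0,0,1],[0.002,0.0075,0.1,0,0,0,1],[0.002,0.0075,0.13,0,0,0,1],[0.002,0.0075,0.16,0,0,0,1],[0.002,0.0075,0.16,0,0,0,1]]'
python3 -m pendant '[[0,0,0.015,0,0,0,1],[0,0,0.03,0,0,0,1],[0,0,0.045,0,0,0,1],[0,0,0.06,0,0,0,1],[0,0,0.06,0,0,0,1]]'
```

```text
time_s: 14.95
position: [0.4567, -0.1175, 0.1747]
tcp_rot: [[-0.999, 0.052, -0.002], [0.052, 0.999, 0.001], [0.002, 0.001, -1.0]]
force: [-0.6, -0.5, -0.8]
opening: 0.231
grasp_force: 30.0
time_s: 15.45
position: [0.457, -0.1177, 0.1633]
tcp_rot: [[-0.999, 0.052, -0.001], [0.052, 0.999, 0.0], [0.001, 0.0, -1.0]]
force: [0.3, 0.4, -1.4]
opening: 0.234
grasp_force: 30.0
```

```bash
python3 -m pendant '[[0,0,0.015,0,0,0,1],[0,0,0.03,0,0,0,1],[0,0,0.045,0,0,0,1],[0,0,0.045,0,0,0,1],[0,0,0.045,0,0,0,1]]'
python3 -m pendant '[[0,0,0.01,0,0,0,1],[0,0,0.02,0,0,0,1],[0,0,0.03,0,0,0,1],[0,0,0.04,0,0,0,1],[0,0,0.04,0,0,0,1]]'
```

```text
time_s: 15.95
position: [0.4572, -0.1178, 0.1546]
tcp_rot: [[-0.999, 0.052, -0.0], [0.052, 0.999, 0.0], [0.0, 0.0, -1.0]]
force: [-0.5, 0.5, -0.5]
opening: 0.229
grasp_force: 30.0
time_s: 16.45
position: [0.457, -0.1178, 0.1465]
tcp_rot: [[-0.999, 0.052, -0.001], [0.052, 0.999, -0.0], [0.001, -0.0, -1.0]]
force: [-2.7, -0.4, 1.9]
opening: 0.233
grasp_force: 30.0
```

```bash
python3 -m pendant '[[0,0,0.01,0,0,0,1],[0,0,0.02,0,0,0,1],[0,0,0.02,0,0,0,1],[0,0,0.02,0,0,0,1]]'
python3 -m pendant '[[0,0,0.005,0,0,0,1],[0,0,0.01,0,0,0,1],[0,0,0.01,0,0,0,1]]'
```

```text
time_s: 16.85
position: [0.4569, -0.1178, 0.1426]
tcp_rot: [[-0.999, 0.052, -0.001], [0.052, 0.999, -0.0], [0.001, -0.0, -1.0]]
force: [-2.5, -2.3, 4.1]
opening: 0.235
grasp_force: 30.0
time_s: 17.15
position: [0.4568, -0.1178, 0.1415]
tcp_rot: [[-0.999, 0.051, -0.0], [0.051, 0.999, -0.0], [0.0, -0.0, -1.0]]
force: [-4.1, -2.5, 11.7]
opening: 0.234
grasp_force: 30.0
```

```bash
python3 -m pendant '[[0,0,0.005,0,0,0,1],[0,0,0.01,0,0,0,1],[0,0,0.01,0,0,0,1],[0,0,0.01,0,0,0,1]]'
python3 -m pendant '[[0,0,0.005,0,0,0,1],[0,0,0.005,0,0,0,1],[0,0,0.005,0,0,0,1]]'
```

```text
time_s: 17.55
position: [0.4568, -0.1178, 0.1412]
tcp_rot: [[-0.999, 0.051, 0.0], [0.051, 0.999, -0.001], [-0.0, -0.001, -1.0]]
force: [-7.2, -0.5, 29.1]
opening: 0.233
grasp_force: 30.0
time_s: 17.85
position: [0.4568, -0.1178, 0.141]
tcp_rot: [[-0.999, 0.051, 0.001], [0.051, 0.999, -0.001], [-0.001, -0.001, -1.0]]
force: [-9.0, 0.4, 37.7]
opening: 0.235
grasp_force: 30.0
```

Run:
```python
from h import *
img,d,K,T=cam("side");W=cloud(d,K,T)
o=np.load("side0.npz")
a=-.042;c=np.array([.4565,-.119]);R=np.array([[np.cos(a),-np.sin(a)],[np.sin(a),np.cos(a)]])
J=(W[...,:2]-c)@R;z=W[...,2]
m=(J[...,1]>-.056)&(J[...,1]<-.03)&(J[...,0]>.02)&(J[...,0]<.113)&(z>.05)&(z<.09)
print(m.sum(),np.polyfit(J[m][:,0],z[m],1),np.median(z[m]))
s=readout.read_state();print(s["position"],s["force"],s["grasp_force"],s["time_s"])
```

```text
188 [0.00525401 0.06001706] 0.060593034761211695
[ 0.45677474 -0.11778886  0.141048  ] [-8.67929649 -0.19447124 37.19863408] 29.999856068752706 17.9
```

```bash
python3 -m pendant '[[0,0,-0.002,0,0,0,1],[0,0,-0.002,0,0,0,1],[0,0,-0.002,0,0,0,1]]'; python3 -c "
from rig import bot
print(bot.hand_in())"
```

```text
time_s: 18.2
position: [0.4568, -0.1178, 0.1411]
tcp_rot: [[-0.999, 0.051, 0.001], [0.051, 0.999, -0.001], [-0.001, -0.001, -1.0]]
force: [-7.1, 0.0, 33.2]
opening: 0.23
grasp_force: 30.0
the job is handed in; nothing more can be done
None
```

I handed the job in at about 18 s of the 61 s limit; hand-in returned no verdict. The frame looked seated between the prongs with its tabs in the slots, the lid measured flat, and the gripper is still holding the pin, pressing it down with about 33 N and with its tip an estimated 28 mm into the lower hole. I did not measure the bed's travel or check the frame again under the closed lid.

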